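# Move the weekly boxes on by one bay

### The job

The three weekly receipt boxes in the wooden tray all move on by one bay, anticlockwise as seen from above, so that the entry bay with the thumb cut-out comes free for the new week's box. Slide them one at a time along the tray's floor without lifting or tipping them: first the box that goes into the empty bay, then the one behind it into the bay just freed, then the last, each fully into its bay. Leave the boxes standing flat and let go of them, and do not disturb the other things on the desk.

Things in the scene. Friction and masses are not known exactly. Their poses are not given: they have to be found in the camera images.
- tray: Shallow square wooden tray fixed to the desk at any yaw, 178 mm square outside, 160 mm inside, floor 6 mm and 9 mm thick rim 18 mm above the desk. Two by two bays of 80 mm, no walls between them. Origin: centre of its underside. Anticlockwise from above, in tray axes: entry (-x +y), second (-x -y), third (+x -y), fourth (+x +y). A box in a bay has about 4 mm of play all round.
- bay_entry (a point): centre of the entry bay, on the tray's floor: the bay with a 40 mm thumb cut-out in its -x rim; occupied at the start, to be left empty
- bay_fourth (a point): centre of the fourth bay, on the tray's floor: the empty one at the start; between the third bay and the entry bay. The first box to move comes from the third bay. At the start the other three bays hold one box each, in any order, lined up with the tray to about 3 mm and 0.02 rad
- bay_third (a point): centre of the third bay, on the tray's floor, diagonally across from the entry bay
- bay_second (a point): centre of the second bay, on the tray's floor, beside the entry bay and the third bay
- box_round: Plain white lidded box with an upright round grey handle 24 mm in diameter. Smooth box that slides easily (friction about 0.2): 72 x 72 mm, 46 mm high to the lid, 250 g (+-30 %); origin at the centre of its underside, z up. The handle stands at the middle of the lid and is 42 mm tall, its top 88 mm above the box's origin (94 mm above the desk).
- box_bar: Plain white lidded box with an upright flat grey handle, 12 mm thick along the box's y and 36 mm long along its x. Smooth box that slides easily (friction about 0.2): 72 x 72 mm, 46 mm high to the lid, 250 g (+-30 %); origin at the centre of its underside, z up. The handle stands at the middle of the lid and is 42 mm tall, its top 88 mm above the box's origin (94 mm above the desk).
- box_square: Plain white lidded box with an upright square grey handle, 22 x 22 mm, sides along the box's x and y. Smooth box that slides easily (friction about 0.2): 72 x 72 mm, 46 mm high to the lid, 250 g (+-30 %); origin at the centre of its underside, z up. The handle stands at the middle of the lid and is 42 mm tall, its top 88 mm above the box's origin (94 mm above the desk).
- mouse: Bystander: black computer mouse, 100 x 58 x 30 mm, beside the tray; origin at the centre of its underside.
- stapler: Bystander: black stapler, 130 x 34 x 48 mm, beside the tray; origin at the centre of its underside.
- tape_roll: Bystander: clear roll of tape lying flat, 76 mm across, 19 mm high, beside the tray; origin at the centre of its underside.
- mug: Bystander: white mug, 80 mm across, 95 mm high; origin at the centre of its underside.
- spray_bottle: Bystander: clear spray bottle, 80 mm across, 230 mm high; origin at the centre of its underside.
- pen_pot: Bystander: square grey pen pot with pens, 75 mm wide, 90 mm high to its rim, about 150 mm with the pens; origin at the centre of its underside.

How it is judged:
On the way, in this order (a step that is already met when the one before it is completed fails the run):
1. the first box is in the fourth bay, the other two still in the second and entry bays (horizontal distance between any of box_round, box_bar, box_square and bay_fourth below 0.01 m and horizontal distance between any of box_round, box_bar, box_square and bay_second below 0.01 m and horizontal distance between any of box_round, box_bar, box_square and bay_entry below 0.01 m), for 0.1 s.
2. the next box is in the third bay, one box in the fourth and one still in the entry bay (horizontal distance between any of box_round, box_bar, box_square and bay_fourth below 0.01 m and horizontal distance between any of box_round, box_bar, box_square and bay_third below 0.01 m and horizontal distance between any of box_round, box_bar, box_square and bay_entry below 0.01 m), for 0.1 s.
3. the last box is in the second bay, the other two in the fourth and third bays (horizontal distance between any of box_round, box_bar, box_square and bay_fourth below 0.01 m and horizontal distance between any of box_round, box_bar, box_square and bay_third below 0.01 m and horizontal distance between any of box_round, box_bar, box_square and bay_second below 0.01 m), for 0.1 s.
At the end, for the whole second after the job is handed in: One box each stands in the fourth, third and second bays (centre within 10 mm of the bay's centre), each having moved on from its start by one bay (60 to 100 mm); the entry bay is empty; every box stands flat on the tray's floor (within 4 mm and 0.06 rad) and at rest (all of step 3 and distance of box_round from where it was at the start of the episode between 0.06 and 0.1 m and angle between each of box_round, box_bar, box_square's own z axis and vertical below 0.06 rad and z of each of box_round, box_bar, box_square in the frame of tray below 0.01 m and linear speed of each of box_round, box_bar, box_square below 0.02 m/s and distance of box_bar from where it was at the start of the episode between 0.06 and 0.1 m and distance of box_square from where it was at the start of the episode between 0.06 and 0.1 m); the robot touches nothing.
It fails at once if a weekly box is lifted more than 12 mm off the tray's floor (z of any of box_round, box_bar, box_square in the frame of tray above 0.018 m).
It fails at once if a weekly box is tipped by more than 0.3 rad (angle between any of box_round, box_bar, box_square's own z axis and vertical above 0.3 rad).
It fails at once if a bystander is moved by more than 30 mm (distance of any of mouse, stapler, tape_roll, mug, spray_bottle, pen_pot from where it was at the start of the episode above 0.03 m).
It also fails if it takes over 50 s, if anything falls off the work surface, if the arm or the gripper's body presses on something with over 40 N, if the wrist force passes 120 N, or if a joint passes its speed limit or range.

### The arm

A 6-joint arm with a two-finger parallel gripper is mounted at the origin on the work surface. World frame = base frame: x ahead of the robot, y to its left, z up, the work surface at z = 0. Lengths are in m, angles in rad, forces in N, time in s.
With the tool pointing down it reaches from about 0.275 to 0.775 m from the base axis. Payload 14.6 kg.
Tool frame: the origin (TCP) lies midway between the tips of the shut fingers; the grasp point (between the pads) lies 19 mm behind it; z points along the fingers, y is the line along which they close (so a half turn about z gives the same grasp; the last joint's range is limited). The gripper opens to 85 mm and grips with 20 to 120 N. Pads are 22 mm wide; open, the fingers measure 114 mm over their backs; the gripper's body (76 mm by 85 mm) begins 54 mm behind the grasp point. The pads swing forward as they close: fully open they stand 13 mm farther back than shut.
Start: joints at [-1.324, 0.263, -0.048, 1.259, 0, 1.415], TCP at [0.205, -0.483, 0.199] pointing down, gripper open.
Joint ranges: [-2.65, 2.65], [-0.89, 1.7], [-1.18, 1.37], [-2.13, 2.11], [-1.35, 1.29], [-3.14, 3.14]. Speed limits (rad/s): [1.89, 1.89, 2.57, 2.79, 3.14, 3.14].

### API

Orientations are given as a unit quaternion [w, x, y, z].
In Python, from cell import readout, viewer, manip gives the robot as it stands.
- The arm moves only by the tool apply_moves, never from a script. Its argument "plan" is a list of rows, each a list of 3 entries, a list of its own where there are three numbers: the closure, from -1 (fully open) to 1 (shut), so that 0 is half open, then the shift along the world's x, y, z in units of 50 mm (1.0 is 50 mm), then the turn, a rotation vector about the world's x, y, z in units of 8 degrees (1.0 is 8 degrees). In form: [[claw, [dx, dy, dz], [wx, wy, wz]], ...]. A call has 1 to 12 rows; each row shifts and turns the commanded pose from where the row before left it; what a row does not reach is not made up. A row lasts 1/10 s, in which the tool goes at most 50 mm and 8.59 degrees, less where a joint would pass 70% of its speed; a pose out of reach is approached as far as the arm can. A call is refused whole if a number of a shift passes 1 or a number of a turn 1, either way. A call with a gripper value outside its range is refused whole. The fingers move at their own pace and stop on an object; the grip force is fixed at half the most. Time passes only in rows, so rows that do not move let the fingers close. It gives the time, the measured TCP pose, the force, the opening and the grip force at its end, in the units of the state.
- readout.state(): the state, without advancing time (a new reading comes with each control period).
- viewer.get_image(name): name is "scene" or "top"; returns the picture (420x560x3 uint8, red, green, blue); there is no depth.
- viewer.camera_info(name): a dict with "fx", "fy", "cx", "cy" (pixels), "origin" and "rotation" of the camera in the world. Camera axes: x right, y up, looking along -z (the intrinsics and any distortion apply to the point x, -y, -z); pixel columns grow to the right and rows downward; lengths in m; the calibration is good to about 2 mm. A picture is of the moment at which its call begins. camera_info takes no time and is no camera call.
- manip.finish_job(): hands the job in; it is judged then, once.
The state is a dict: "time": time; "joints": joint angles; "joint_velocities": joint speeds; "effort": joint torques, N m; "position": TCP position; "eef_rot": TCP orientation; "ft_force": force on the tool from outside, world axes, zero at the start; "wrist_torque": the same for the moment, N m; "finger_gap": finger opening in m; "gripper_force": force on a finger pad.
Only numpy, scipy, OpenCV 4.12 (cv2) and the standard library are available. Lean on these libraries where they do the work, as an engineer would, in place of code of your own. Each camera call takes 0.05 s, during which the arm holds its last target. There are 200 camera calls.

## Working session

There is one attempt and no reset: what is moved stays moved. The work goes in short steps, Python scripts to look and compute and a tool call to move; the robot and the scene stay as the last step left them, time stands still between calls to the robot, and variables do not carry over. Pictures are saved under pics/ and viewed, at most 10 in all, crops included, and the job is handed in when it is done.

Besides the shell and the picture viewer there is one more tool, called after ">>>" as a command line: name --argument value ..., lists and objects as JSON in quotes. apply_moves: Moves the arm, as the interface text tells. Its arguments: {"type":"object","properties":{"plan":{"type":"array","items":{"type":"array"}}},"required":["plan"]}

```bash
mkdir -p pics; python3 - <<'E'
from cell import readout, viewer, manip
import cv2
for n in ("top","scene"):
    im=viewer.get_image(n); cv2.imwrite(f"pics/{n}0.png",im[:,:,::-1]); print(viewer.camera_info(n))
print(readout.state())
E
```

```text
{'fx': 446.68225327488483, 'fy': 446.68225327488483, 'cx': 273.5191114921155, 'cy': 210.02237909420435, 'origin': array([ 0.42126707, -0.01753158,  1.1603522 ]), 'rotation': array([ 0.71001892,  0.0264323 , -0.0310162 , -0.70300246])}
{'fx': 463.73632119885485, 'fy': 463.73632119885485, 'cx': 287.15254878688216, 'cy': 209.4246712579959, 'origin': array([1.27599757, 0.19643537, 1.27598921]), 'rotation': array([0.59562955, 0.17112395, 0.22864663, 0.75077477])}
{'time': 0.1, 'joints': array([-1.32430703e+00,  2.63508399e-01, -4.88615999e-02,  1.25939474e+00,
        1.91413791e-05,  1.41548715e+00]), 'joint_velocities': array([ 1.26997515e-05, -2.11158586e-03,  3.63475697e-03,  2.54611193e-04,
       -1.25620935e-03, -4.79393781e-04]), 'effort': array([ 3.96570016e-03, -6.38576674e+01,  3.85066938e+01,  1.00059668e-02,
       -5.09322206e-05,  5.32951219e-06]), 'position': array([ 0.20524437, -0.48292769,  0.19866029]), 'eef_rot': array([-4.84136937e-04,  9.79887417e-01,  1.99550533e-01, -1.25064939e-05]), 'ft_force': array([-0.52286669,  0.25017728, -0.22873196]), 'wrist_torque': array([-0.01229076,  0.03516465, -0.03685955]), 'gripper_force': 0.0, 'finger_gap': 0.08527447059428805}
```

View pics/top0.png

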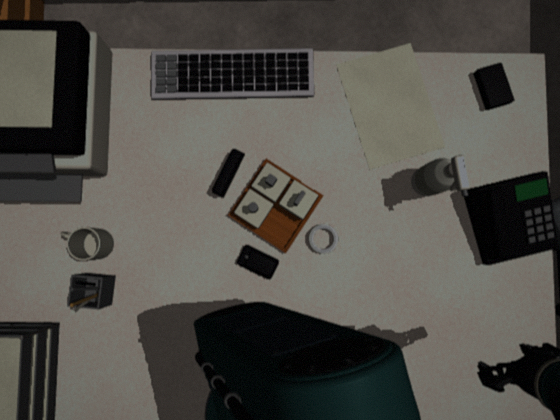

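View pics/scene0.png

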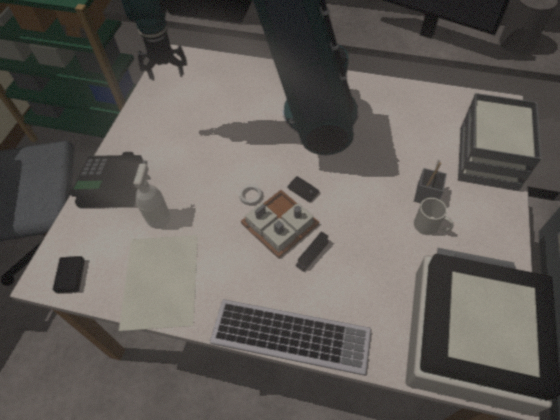

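Top view: the tray is at about (275,205) px. The empty bay is at the bottom (268,232), with boxes at left (253,208), top (268,181) and right (297,198). The scene view agrees. Next I'll measure the tray outline and handles.

```bash
cat > h.py <<'E'
import numpy as np, cv2
from cell import readout, viewer
from scipy.spatial.transform import Rotation as R
def ray(n,uv,z):
    c=viewer.camera_info(n); q=c["rotation"]; M=R.from_quat([q[1],q[2],q[3],q[0]]).as_matrix()
    uv=np.atleast_2d(np.asarray(uv,float))
    d=np.c_[(uv[:,0]-c["cx"])/c["fx"],-(uv[:,1]-c["cy"])/c["fy"],-np.ones(len(uv))]@M.T
    o=np.asarray(c["origin"]); return o+d*((z-o[2])/d[:,2])[:,None]
def proj(n,P):
    c=viewer.camera_info(n); q=c["rotation"]; M=R.from_quat([q[1],q[2],q[3],q[0]]).as_matrix()
    p=(np.atleast_2d(P)-c["origin"])@M
    return np.c_[c["cx"]+c["fx"]*p[:,0]/-p[:,2], c["cy"]-c["fy"]*p[:,1]/-p[:,2]]
E
python3 - <<'E'
from h import *
for n,(x0,y0,w,h) in {"top":(200,140,150,150),"scene":(225,165,110,110)}.items():
    im=cv2.imread(f"pics/{n}0.png"); hsv=cv2.cvtColor(im,cv2.COLOR_BGR2HSV)
    m=cv2.inRange(hsv,(3,110,50),(20,255,255)); k=np.zeros_like(m); k[y0:y0+h,x0:x0+w]=m[y0:y0+h,x0:x0+w]
    k=cv2.morphologyEx(k,cv2.MORPH_OPEN,np.ones((2,2)))
    pts=cv2.findNonZero(k)
    P=ray(n,pts[:,0]+0.0,0.018)[:,:2].astype(np.float32)*1000
    (c,s,a)=cv2.minAreaRect(P); print(n,len(pts),c,s,a)
    cv2.imwrite(f"pics/{n}1.png",cv2.resize(im[y0:y0+h,x0:x0+w],None,fx=5 if n=="scene" else 4,fy=5 if n=="scene" else 4,interpolation=cv2.INTER_CUBIC))
E
```

```text
top 1453 (524.7344970703125, -31.130462646484375) (176.52398681640625, 177.57501220703125) 57.2745246887207
scene 122 (473.9032287597656, -32.74587631225586) (45.88432312011719, 54.57186508178711) 53.65590286254883
```

View pics/top1.png

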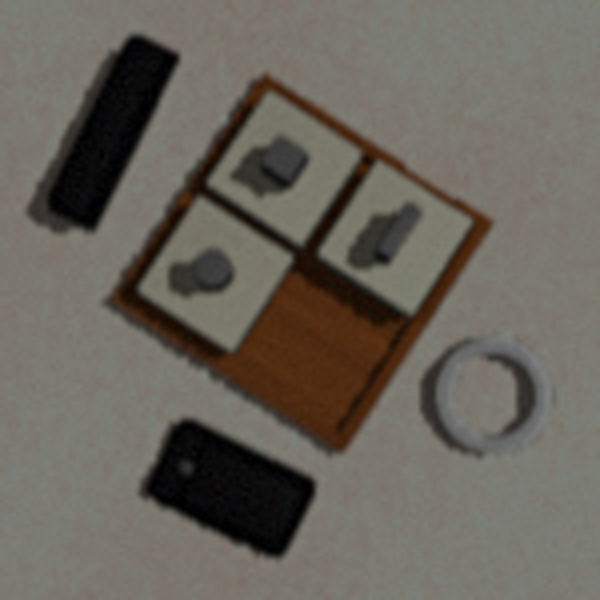

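View pics/scene1.png

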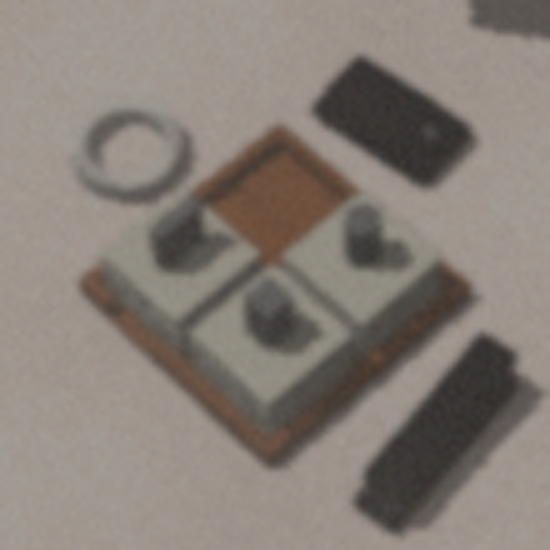

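The crops show the cut-out in the upper-right rim at about (440,190) px in the top crop. That makes right = entry (bar), top = second (square), left = third (round) and bottom = fourth (empty). The tray measures 177 × 178 mm against 178 nominal, with its centre at (0.525, -0.031) and yaw 147.3°. I'll check the handle tops against the bay centres while moving in.

```bash
python3 - <<'E'
from h import *
C=np.array([.5247,-.0311]);a=np.radians(147.27);x=np.array([np.cos(a),np.sin(a)]);y=np.array([-x[1],x[0]])
for n,sx,sy,p in (("entry",-1,1,(402,225)),("second",-1,-1,(287,153)),("third",1,-1,(217,263)),("fourth",1,1,None)):
    b=C+.04*(sx*x+sy*y); print(n,b.round(4), "" if p is None else ray("top",(np.array(p)-1.5)/4+[200,140],.094)[0,:2].round(4))
E
```

```text
entry [ 0.5367 -0.0864] [ 0.5429 -0.0876]
second [ 0.58   -0.0191] [ 0.5858 -0.0181]
third [0.5127 0.0242] [0.5188 0.0232]
fourth [ 0.4694 -0.0431]
```

>>> apply_moves --plan '[[0,[0.38,0.63,0],[0,0,1]],[0,[0.38,0.63,0],[0,0,1]],[0,[0.38,0.63,0],[0,0,1]],[0,[0.38,0.63,0],[0,0,1]],[0,[0.38,0.63,0],[0,0,1]],[0,[0.38,0.63,0],[0,0,1]],[0,[0.38,0.63,0],[0,0,1]],[0,[0.38,0.63,0],[0,0,1]]]'

```text
time: 0.9
position: [0.3577, -0.2297, 0.199]
eef_rot: [-0.0, 0.723, 0.691, -0.0]
ft_force: [0.7, -0.7, -0.2]
finger_gap: 0.0428
gripper_force: 0.0
```

>>> apply_moves --plan '[[0,[0.395,0.635,0],[0,0,0.935]],[0,[0.395,0.635,0],[0,0,0.935]],[0,[0.395,0.635,0],[0,0,0.935]],[0,[0.395,0.635,0],[0,0,0.935]],[0,[0.395,0.635,0],[0,0,0.935]],[0,[0.395,0.635,0],[0,0,0.935]],[0,[0.395,0.635,0],[0,0,0.935]],[0,[0.395,0.635,0],[0,0,0.935]],[0,[0,0,0],[0,0,0]]]'

```text
time: 1.8
position: [0.5167, 0.0258, 0.1984]
eef_rot: [-0.0, 0.281, 0.96, 0.0]
ft_force: [-0.3, 0.6, -0.0]
finger_gap: 0.0425
gripper_force: 0.0
```

```bash
python3 - <<'E'
from h import *
im=cv2.imread("pics/top0.png"); c=im[140:290,200:350]
hsv=cv2.cvtColor(c,cv2.COLOR_BGR2HSV)
# lids: brighter, greener than desk; enclosed by the tray
m=((hsv[:,:,2]>120)).astype(np.uint8)
n,l,s,ce=cv2.connectedComponentsWithStats(m,connectivity=4)
for i in range(1,n):
    if 400<s[i,4]<1600:
        h=cv2.findNonZero((l==i).astype(np.uint8))[:,0]+[200,140]
        P=ray("top",h,.052)[:,:2].astype(np.float32)*1000; print(s[i,4],cv2.minAreaRect(P))
print(np.percentile(hsv[45:60,70:85,2],[10,50,90]),np.percentile(hsv[:20,:20,2],50))
im=viewer.get_image("scene"); cv2.imwrite("pics/scene2.png",cv2.resize(im[120:290,180:370,::-1],None,fx=4,fy=3.5,interpolation=cv2.INTER_CUBIC)[:600])
E
```

```text
439 ((540.0090942382812, -86.14949035644531), (65.83536529541016, 65.88838195800781), 57.65284729003906)
[ 31. 122. 125.] 123.0
```

View pics/scene2.png

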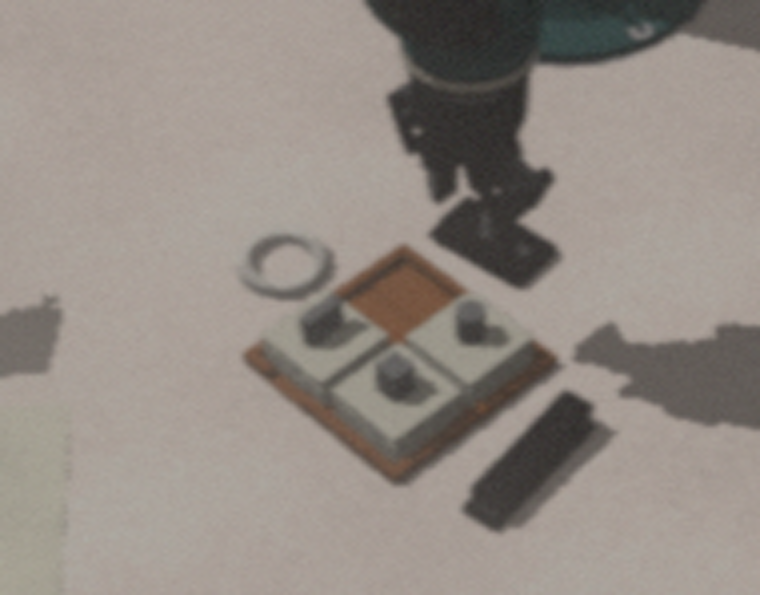

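Scene: the gripper hovers above the round handle at (472,320) px in the crop, and the boxes are untouched. The lid ray gives the entry box at (0.540, -0.086), within 4 mm of its bay. I'll lower around the round handle next.

>>> apply_moves --plan '[[0,[0,-0.03,-0.5],[0,0,0]],[0,[0,0,-0.5],[0,0,0]],[0,[0,0,-0.5],[0,0,0]],[0,[0,0,-0.4],[0,0,0]],[0,[0,0,-0.4],[0,0,0]],[0,[0,0,-0.3],[0,0,0]],[0,[0,0,-0.1],[0,0,0]],[0,[0,0,0],[0,0,0]]]'

```text
time: 2.65
position: [0.5147, 0.0208, 0.0638]
eef_rot: [-0.001, 0.286, 0.958, -0.0]
ft_force: [-0.1, -0.2, -0.0]
finger_gap: 0.0427
gripper_force: 0.0
```

>>> apply_moves --plan '[[1,[0,0,0],[0,0,0]],[1,[0,0,0],[0,0,0]],[1,[0,0,0],[0,0,0]],[1,[0,0,0],[0,0,0]],[1,[0,0,0],[0,0,0]]]'

```text
time: 3.15
position: [0.5154, 0.0213, 0.0643]
eef_rot: [0.0, 0.285, 0.958, 0.0]
ft_force: [-0.4, 0.5, -0.5]
finger_gap: -0.0
gripper_force: 0.0
```

The fingers shut on nothing, so I'll look.

```bash
python3 - <<'E'
from h import *
out=[]
for n,(x0,y0) in {"top":(210,140),"scene":(225,150)}.items():
    im=viewer.get_image(n); cv2.imwrite(f"pics/{n}3_full.png",im[:,:,::-1]); out.append(cv2.resize(im[y0:y0+120,x0:x0+100,::-1],None,fx=4,fy=4,interpolation=cv2.INTER_CUBIC))
cv2.imwrite("pics/3.png",np.hstack(out))
p=readout.state()["position"]; print(p,(proj("top",p)-[210,140])*4,(proj("scene",p)-[225,150])*4+[400,0])
E
```

```text
[0.5153436  0.02133761 0.06413842] [[180.16807668 271.63312026]] [[680.49603415 250.27053741]]
```

View pics/3.png

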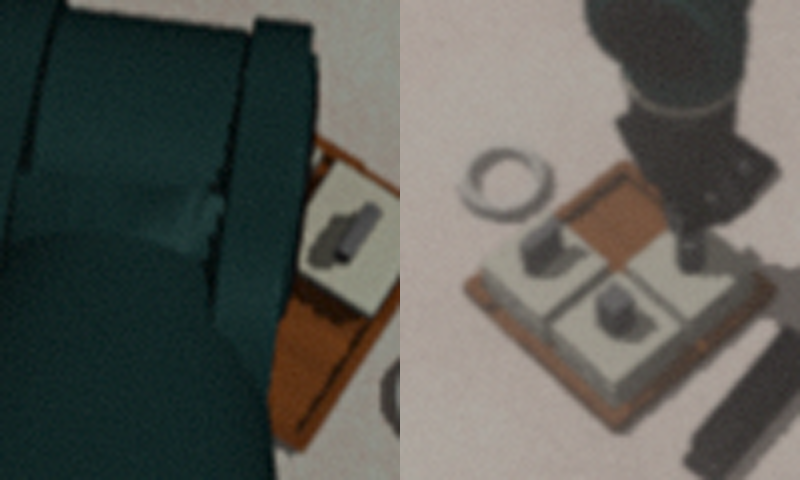

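Scene: the shut fingertips are near (690,270) in the right half, while the TCP projects to (680,250). That is a suspicious gap of about 1 cm. I'll check the cameras against the TCP and the handle.

```bash
python3 - <<'E'
from h import *
print("hover tcp in scene",proj("scene",[.5167,.0258,.1984]),"seen ~297.5,180")
print("start tcp in top/scene",proj("top",[.2052,-.4829,.1987]),proj("scene",[.2052,-.4829,.1987]))
f=lambda p:np.array(p)/5+[225,165]
print("round/square/bar top scene",ray("scene",[f((365,213)),f((266,290)),f((182,215))],.094))
print("corners",ray("scene",[f((80,285)),f((472,290)),f((280,125))],.018))
print("tray top/left/right/bottom in top->",ray("top",[(265/4+200,75/4+140),(110/4+200,300/4+140),(490/4+200,222/4+140),(340/4+200,450/4+140)],.018))
a=cv2.imread("pics/top0.png")[320:420,430:560]; b=cv2.imread("pics/scene0.png")[10:110,110:240]
cv2.imwrite("pics/4.png",np.hstack([cv2.resize(i,None,fx=3,fy=3) for i in (a,b)]))
E
```

```text
hover tcp in scene [[296.48951617 187.85022075]] seen ~297.5,180
start tcp in top/scene [[489.64924726 351.12213453]] [[169.72334126  87.57767146]]
round/square/bar top scene [[ 0.51455502  0.03019231  0.094     ]
 [ 0.58149337 -0.01540651  0.094     ]
 [ 0.54079893 -0.07847819  0.094     ]]
corners [[ 0.55965601 -0.14570889  0.018     ]
 [ 0.50767589  0.09862782  0.018     ]
 [ 0.40960952 -0.05116144  0.018     ]]
tray top/left/right/bottom in top-> [[ 0.64737314 -0.00438224  0.018     ]
 [ 0.5003474   0.09327115  0.018     ]
 [ 0.55314506 -0.15023898  0.018     ]
 [ 0.40611357 -0.05477817  0.018     ]]
```

View pics/4.png

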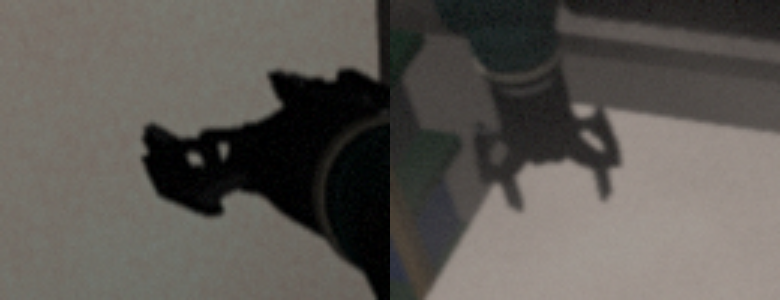

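The images disagree with the reported TCP by about 6 px. I'll raise the shut fingers clear of the handle and compare tip, handle and projection in one frame.

>>> apply_moves --plan '[[1,[0,0,0.4],[0,0,0]],[1,[0,0,0.4],[0,0,0]],[1,[0,0,0.4],[0,0,0]],[1,[0,0,0.4],[0,0,0]],[1,[0,0,0],[0,0,0]]]'

```text
time: 3.75
position: [0.5165, 0.0212, 0.1463]
eef_rot: [0.002, 0.285, 0.958, 0.0]
ft_force: [0.3, -0.4, -0.6]
finger_gap: -0.0
gripper_force: 0.0
```

```bash
python3 - <<'E'
from h import *
im=viewer.get_image("scene"); x0,y0=245,155
c=cv2.resize(im[y0:y0+85,x0:x0+100,::-1],None,fx=7,fy=7,interpolation=cv2.INTER_CUBIC)
c=cv2.convertScaleAbs(c,alpha=1.6)
p=np.array(readout.state()["position"])
h=np.array([.516,.026,.094])
for q,col in ((p,(0,0,255)),(p+[0,0,.03],(0,255,255)),(h,(0,255,0)),(h-[0,0,.042],(255,0,0))):
    u=((proj("scene",q)[0]-[x0,y0])*7+3); cv2.drawMarker(c,tuple(int(v) for v in u),col,cv2.MARKER_CROSS,14,2); print(q,u)
cv2.imwrite("pics/5.png",c)
E
```

```text
[0.51592575 0.02127634 0.14484999] [353.22175747 303.77024267]
[0.51592575 0.02127634 0.17484999] [353.13455206 262.75463302]
[0.516 0.026 0.094] [363.88840542 372.11574535]
[0.516 0.026 0.052] [363.74340126 423.83861878]
```

View pics/5.png

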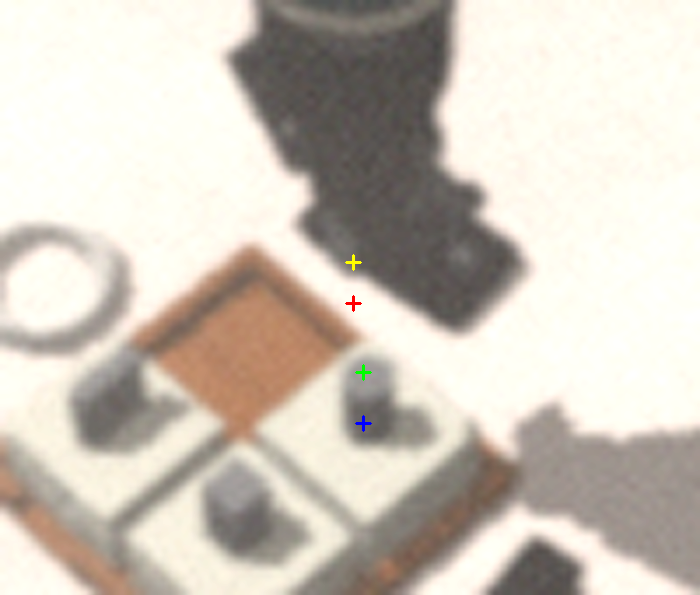

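Scene: my handle markers (green and blue) sit on the round handle at (368,368) to (368,425), so the handle position is right. The black mouse lies behind the gripper and hides the fingertips. No tip shows at the predicted red cross (353,304). I'll move over plain desk to see the true tip.

>>> apply_moves --plan '[[1,[-0.1,-0.68,0],[0,0,0]],[1,[-0.1,-0.68,0],[0,0,0]],[1,[-0.1,-0.68,0],[0,0,0]],[1,[-0.1,-0.68,0],[0,0,0]],[1,[-0.1,-0.68,0],[0,0,0]],[1,[-0.1,-0.68,0],[0,0,0]],[1,[-0.1,-0.68,0],[0,0,0]],[1,[-0.1,-0.68,0],[0,0,0]],[1,[0,0,0],[0,0,0]],[1,[0,0,0],[0,0,0]]]'

```text
time: 4.8
position: [0.4748, -0.2508, 0.1431]
eef_rot: [-0.001, 0.286, 0.958, 0.0]
ft_force: [-0.7, 0.4, 0.3]
finger_gap: -0.0001
gripper_force: 0.0
```

```bash
python3 - <<'E'
from h import *
p=np.array(readout.state()["position"]); out=[]; print(p)
for n in ("top","scene"):
    im=viewer.get_image(n); cv2.imwrite(f"pics/{n}6.png",im[:,:,::-1])
    u=proj(n,p)[0]; print(n,u); x0,y0=(u-[40,40]).astype(int)
    c=cv2.resize(im[y0:y0+80,x0:x0+80,::-1],None,fx=5,fy=5,interpolation=cv2.INTER_CUBIC); c=cv2.convertScaleAbs(c,alpha=1.6)
    for dz,col in ((0,(0,0,255)),(.03,(0,255,255))):
        v=(proj(n,p+[0,0,dz])[0]-[x0,y0])*5+2; cv2.drawMarker(c,tuple(int(k) for k in v),col,cv2.MARKER_CROSS,12,1)
    out.append(c)
cv2.imwrite("pics/6.png",np.hstack(out))
E
```

```text
[ 0.47476367 -0.2507908   0.14310143]
top [372.85851173 223.86584633]
scene [212.25010207 171.55731781]
```

View pics/6.png

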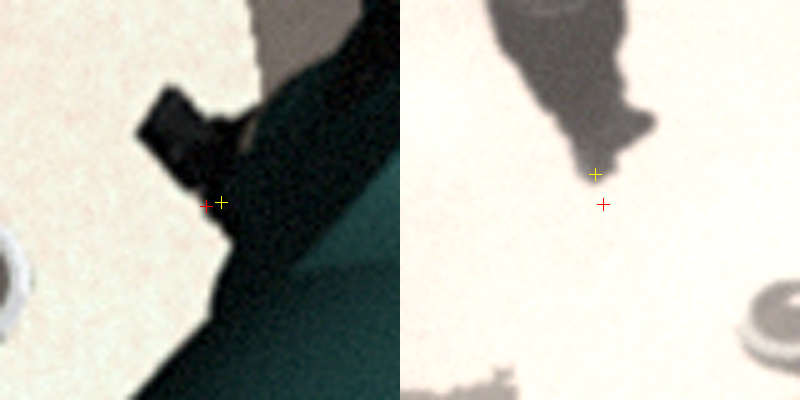

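The view over plain desk shows the shut tip at (596,182) px, on the yellow "+30 mm" mark. In the top view the tip fits that too. So the fingertips really sit about 25 mm higher than the reported TCP, and I closed just above the handle. I'll go back and grip about 22 mm lower, watching the force.

>>> apply_moves --plan '[[0,[0.1,0.69,0],[0,0,0]],[0,[0.1,0.69,0],[0,0,0]],[0,[0.1,0.69,0],[0,0,0]],[0,[0.1,0.69,0],[0,0,0]],[0,[0.1,0.69,0],[0,0,0]],[0,[0.1,0.69,0],[0,0,0]],[0,[0.1,0.69,0],[0,0,0]],[0,[0.1,0.69,0],[0,0,0]],[0,[0,0,0],[0,0,0]],[0,[0,0,0],[0,0,0]]]'

```text
time: 5.9
position: [0.5149, 0.0266, 0.144]
eef_rot: [-0.0, 0.284, 0.959, -0.0]
ft_force: [0.4, -0.0, -0.1]
finger_gap: 0.0425
gripper_force: 0.0
```

>>> apply_moves --plan '[[0,[0,0,-0.5],[0,0,0]],[0,[0,0,-0.5],[0,0,0]],[0,[0,0,-0.4],[0,0,0]],[0,[0,0,-0.2],[0,0,0]],[0,[0,0,-0.1],[0,0,0]],[0,[0,0,-0.1],[0,0,0]],[0,[0,0,0],[0,0,0]]]'

```text
time: 6.6
position: [0.5154, 0.0251, 0.0542]
eef_rot: [0.0, 0.285, 0.958, 0.0]
ft_force: [-0.6, -0.9, 0.1]
finger_gap: 0.0425
gripper_force: 0.0
```

>>> apply_moves --plan '[[0,[0,0,-0.1],[0,0,0]],[0,[0,0,-0.1],[0,0,0]],[0,[0,0,0],[0,0,0]],[1,[0,0,0],[0,0,0]],[1,[0,0,0],[0,0,0]],[1,[0,0,0],[0,0,0]],[1,[0,0,0],[0,0,0]]]'

```text
time: 7.3
position: [0.5155, 0.0253, 0.0445]
eef_rot: [0.0, 0.285, 0.958, 0.0]
ft_force: [-1.8, -0.6, 5.9]
finger_gap: 0.022
gripper_force: 58.7
```

Gripped: gap 22 mm, 59 N. Slide one bay along tray +y.

>>> apply_moves --plan '[[1,[-0.11,-0.17,0],[0,0,0]],[1,[-0.11,-0.17,0],[0,0,0]],[1,[-0.11,-0.17,0],[0,0,0]],[1,[-0.11,-0.17,0],[0,0,0]],[1,[-0.11,-0.17,0],[0,0,0]],[1,[-0.11,-0.17,0],[0,0,0]],[1,[-0.11,-0.17,0],[0,0,0]],[1,[-0.11,-0.16,0],[0,0,0]],[1,[0,0,0],[0,0,0]],[1,[0,0,0],[0,0,0]]]'

```text
time: 8.3
position: [0.4713, -0.0429, 0.0445]
eef_rot: [0.0, 0.286, 0.958, -0.0]
ft_force: [-0.9, -2.2, 7.1]
finger_gap: 0.0215
gripper_force: 59.6
```

>>> apply_moves --plan '[[0,[0,0,0],[0,0,0]],[0,[0,0,0],[0,0,0]],[0,[0,0,0],[0,0,0]],[0,[0,0,0.4],[0,0,0]],[0,[0,0,0.5],[0,0,0]],[0,[0,0,0.5],[0,0,0]],[0,[0.5,0.12,0],[0,0,0]],[0,[0.6,0.12,0],[0,0,0]],[0,[0.6,0.12,0],[0,0,0]],[0,[0.5,0.12,0],[0,0,0]],[0,[0,0,0],[0,0,0]],[0,[0,0,0],[0,0,0]]]'

```text
time: 9.5
position: [0.581, -0.018, 0.1135]
eef_rot: [-0.001, 0.285, 0.959, -0.0]
ft_force: [-0.0, -0.6, -0.3]
finger_gap: 0.0429
gripper_force: 0.0
```

```bash
python3 - <<'E'
from h import *
print(readout.state()["position"])
im=viewer.get_image("scene"); cv2.imwrite("pics/scene7.png",im[:,:,::-1])
c=cv2.resize(im[150:265,220:340,::-1],None,fx=5,fy=5,interpolation=cv2.INTER_CUBIC); c=cv2.convertScaleAbs(c,alpha=1.5)
for q in ([.5367,-.0864],[.58,-.0191],[.5127,.0242],[.4694,-.0431]):
    v=(proj("scene",q+[.094])[0]-[220,150])*5+2; cv2.drawMarker(c,tuple(int(k) for k in v),(0,0,255),cv2.MARKER_CROSS,12,1)
cv2.imwrite("pics/7.png",c)
E
```

```text
[ 0.58100224 -0.01799644  0.11349239]
```

View pics/7.png

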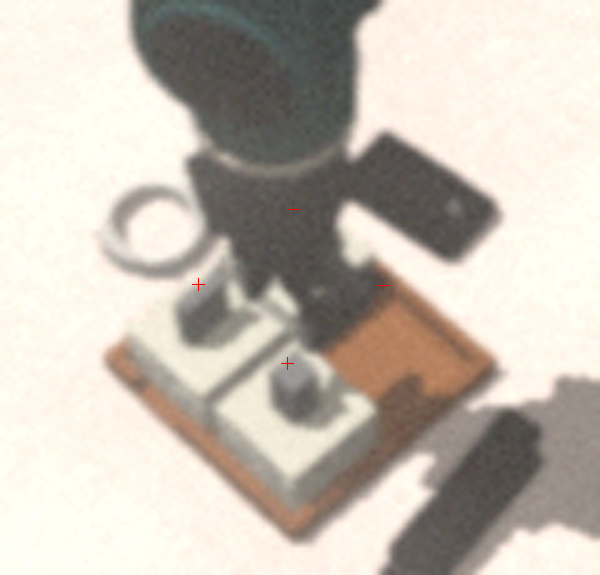

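Scene: the round box has moved to the fourth bay and the third bay is free. The square handle top is at (293,372) px, about 4 mm farther in x than nominal. Gripping it next.

>>> apply_moves --plan '[[0,[0.04,0,-0.4],[0,0,0]],[0,[0,0,-0.4],[0,0,0]],[0,[0,0,-0.3],[0,0,0]],[0,[0,0,-0.2],[0,0,0]],[0,[0,0,-0.08],[0,0,0]],[0,[0,0,0],[0,0,0]],[0,[0,0,0],[0,0,0]],[1,[0,0,0],[0,0,0]],[1,[0,0,0],[0,0,0]],[1,[0,0,0],[0,0,0]],[1,[0,0,0],[0,0,0]]]'

```text
time: 10.65
position: [0.5838, -0.0183, 0.0459]
eef_rot: [0.001, 0.285, 0.958, 0.0]
ft_force: [-1.1, -0.2, 6.1]
finger_gap: 0.0207
gripper_force: 60.0
```

>>> apply_moves --plan '[[1,[-0.17,0.11,0],[0,0,0]],[1,[-0.17,0.11,0],[0,0,0]],[1,[-0.17,0.11,0],[0,0,0]],[1,[-0.17,0.11,0],[0,0,0]],[1,[-0.17,0.11,0],[0,0,0]],[1,[-0.17,0.11,0],[0,0,0]],[1,[-0.17,0.11,0],[0,0,0]],[1,[-0.17,0.11,0],[0,0,0]],[1,[0,0,0],[0,0,0]],[1,[0,0,0],[0,0,0]]]'

```text
time: 11.65
position: [0.5151, 0.0262, 0.0459]
eef_rot: [0.0, 0.285, 0.959, 0.0]
ft_force: [-2.5, 0.9, 10.2]
finger_gap: 0.0206
gripper_force: 60.5
```

>>> apply_moves --plan '[[0,[0,0,0],[0,0,0]],[0,[0,0,0],[0,0,0]],[0,[0,0,0],[0,0,0]],[0,[0,0,0.4],[0,0,0]],[0,[0,0,0.5],[0,0,0]],[0,[0,0,0.5],[0,0,0]],[0,[0.13,-0.56,0],[0,0,0]],[0,[0.13,-0.56,0],[0,0,0]],[0,[0.13,-0.56,0],[0,0,0]],[0,[0.13,-0.56,0],[0,0,0]],[0,[0,0,0],[0,0,0]],[0,[0,0,0],[0,0,0]]]'

```text
time: 12.85
position: [0.5412, -0.0864, 0.1148]
eef_rot: [-0.0, 0.286, 0.958, 0.0]
ft_force: [-0.5, 0.6, 0.3]
finger_gap: 0.0427
gripper_force: 0.0
```

>>> apply_moves --plan '[[0,[0,0,-0.4],[0,0,0]],[0,[0,0,-0.4],[0,0,0]],[0,[0,0,-0.3],[0,0,0]],[0,[0,0,-0.2],[0,0,0]],[0,[0,0,-0.08],[0,0,0]],[0,[0,0,0],[0,0,0]],[0,[0,0,0],[0,0,0]],[1,[0,0,0],[0,0,0]],[1,[0,0,0],[0,0,0]],[1,[0,0,0],[0,0,0]],[1,[0,0,0],[0,0,0]],[1,[0,0,0],[0,0,0]]]'

```text
time: 14.05
position: [0.5416, -0.0863, 0.0465]
eef_rot: [0.0, 0.285, 0.958, -0.0]
ft_force: [-0.9, 0.2, 6.0]
finger_gap: 0.0107
gripper_force: 62.0
```

>>> apply_moves --plan '[[1,[0.11,0.17,0],[0,0,0]],[1,[0.11,0.17,0],[0,0,0]],[1,[0.11,0.17,0],[0,0,0]],[1,[0.11,0.17,0],[0,0,0]],[1,[0.11,0.17,0],[0,0,0]],[1,[0.11,0.17,0],[0,0,0]],[1,[0.11,0.17,0],[0,0,0]],[1,[0.1,0.16,0],[0,0,0]],[1,[0,0,0],[0,0,0]],[1,[0,0,0],[0,0,0]]]'

```text
time: 15.05
position: [0.5855, -0.0183, 0.0465]
eef_rot: [0.001, 0.285, 0.959, 0.0]
ft_force: [1.4, 2.2, 5.6]
finger_gap: 0.0109
gripper_force: 62.0
```

>>> apply_moves --plan '[[0,[0,0,0],[0,0,0]],[0,[0,0,0],[0,0,0]],[0,[0,0,0],[0,0,0]],[0,[0,0,0.4],[0,0,0]],[0,[0,0,0.5],[0,0,0]],[0,[0,0,0.7],[0,0,0]],[0,[0,0,0.7],[0,0,0]],[0,[-0.5,-0.6,0],[0,0,0]],[0,[-0.5,-0.6,0],[0,0,0]],[0,[-0.5,-0.7,0],[0,0,0]],[0,[-0.5,-0.8,0],[0,0,0]],[0,[-0.5,-0.8,0],[0,0,0]]]'

```text
time: 16.25
position: [0.4586, -0.1948, 0.1612]
eef_rot: [0.0, 0.285, 0.959, -0.0]
ft_force: [0.8, -0.2, -0.5]
finger_gap: 0.0426
gripper_force: 0.0
```

>>> apply_moves --plan '[[0,[-0.5,-0.7,0],[0,0,0]],[0,[-0.5,-0.7,0],[0,0,0]],[0,[-0.5,-0.7,0],[0,0,0]],[0,[-0.3,-0.7,0],[0,0,0]],[0,[0,-0.5,0],[0,0,0]],[0,[0,0,0],[0,0,0]]]'

```text
time: 16.85
position: [0.3692, -0.3615, 0.1608]
eef_rot: [0.0, 0.287, 0.958, -0.0]
ft_force: [0.1, 0.9, -0.2]
finger_gap: 0.0428
gripper_force: 0.0
```

```bash
python3 - <<'E'
from h import *
im=viewer.get_image("top"); cv2.imwrite("pics/top8.png",im[:,:,::-1])
hsv=cv2.cvtColor(im[:,:,::-1].copy(),cv2.COLOR_BGR2HSV)
C=np.array([.526,-.031]);a=np.radians(147.27);x=np.array([np.cos(a),np.sin(a)]);y=np.array([-x[1],x[0]])
org=cv2.inRange(hsv,(3,110,30),(20,255,255))
for n,sx,sy in (("entry",-1,1),("second",-1,-1),("third",1,-1),("fourth",1,1)):
    b=C+.04*(sx*x+sy*y); q=np.array([[*(b+.043*(i*x+j*y)),.052] for i,j in ((-1,-1),(1,-1),(1,1),(-1,1))])
    m=np.zeros(org.shape,np.uint8); cv2.fillConvexPoly(m,proj("top",q).round().astype(int),1)
    lid=(m>0)&(hsv[:,:,2]>100)&(org==0); pts=cv2.findNonZero(lid.astype(np.uint8))
    o="" if pts is None or len(pts)<200 else cv2.minAreaRect(ray("top",pts[:,0],.052)[:,:2].astype(np.float32)*1000)
    print(n,(b*1000).round(),lid.sum(),(org[m>0]>0).mean().round(2),o)
print(readout.state()["position"])
E
```

```text
entry [538. -86.] 20 0.96 
second [581. -19.] 582 0.19 ((584.832275390625, -24.3514404296875), (77.27549743652344, 76.80821228027344), 56.7518424987793)
third [514.  24.] 583 0.17 ((512.973388671875, 24.817537307739258), (69.1639404296875, 69.0540542602539), 57.24124526977539)
fourth [471. -43.] 637 0.24 ((468.6244201660156, -48.512229919433594), (77.99354553222656, 69.76617431640625), 57.726409912109375)
[ 0.36933717 -0.35969231  0.16073431]
```

Entry reads empty (96 % wood) and each of the other bays holds a box within its margin. Handing in.

```bash
python3 -c "
from cell import manip; print(manip.finish_job())"
```

```text
the job is handed in; nothing more can be done
None
```

The three boxes each slid on one bay (round to the fourth, square to the third, bar to the second), the entry bay is free, the gripper is clear, and the job is handed in; the judge's result was not shown.

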